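# Close and hold the access panel of a pump module

## Robot

A 6-joint arm with a two-finger parallel gripper is mounted at the origin on a cart in front of the work surface, level with it; the furniture and walls round the work are solid. World frame = base frame: x ahead of the robot, y to its left, z up, the work surface at z = 0. Lengths are in m, angles in degrees, forces in N, time in s.
With the tool pointing down it reaches from about 0.4 to 0.825 m from the base axis. Payload 7 kg.
Tool frame: the origin (TCP) lies midway between the tips of the shut fingers; the grasp point (between the pads) lies 19 mm behind it (r.grip_point_offset is the z of the grasp point in the tool frame, in m); z points along the fingers, y is the line along which they close (so a half turn about z gives the same grasp; the last joint's range is limited). The gripper opens to 88 mm and grips with 3 to 60 N. Pads are 19 mm wide; open, the fingers measure 130 mm over their backs; the gripper's body (78 mm by 193 mm) begins 47 mm behind the grasp point.
Start: joints at [-49.899, 20.546, 0.682, 0, -70.136, -16.507], TCP at [0.27, -0.619, 0.227] pointing down, gripper open.
Joint ranges: [-176.03, 176.03], [-82.01, 121.73], [-58.28, 71.71], [-173.87, 95.51], [-174.79, -0.11], [-173.66, 173.66]. Speed limits (degrees/s): [136.94, 136.94, 172.46, 180, 180, 180].

## Interface

Orientations are given as [roll, pitch, yaw] about the fixed x, y, z axes, in that order (R = Rz(yaw) Ry(pitch) Rx(roll)).
In Python, from plant import r, viewer, recognise, outline_of, pinpoint gives the robot as it stands.
- The arm moves only by the tool move_arm, never from a script. Its argument "targets" is a list of rows, each a list of 2 entries, a list of its own where there are three numbers: the shift along the tool's x, y, z in cm, then the turn, a rotation vector about the tool's x, y, z in rad. A call has 1 to 5 rows; each row is the pose to reach, as a shift and turn from the pose commanded when the call began, along the tool's axes at that moment; what a row does not reach only later rows make up. A row lasts 1/8 s, in which the tool goes at most 62.5 mm and 10.7 degrees, less where a joint would pass 70% of its speed; a pose out of reach is approached as far as the arm can. A call with a gripper value outside its range is refused whole. "jaw" is the finger opening in cm, from 0 to 8.76, set as the call begins (left out, the last holds). The fingers move at their own pace and stop on an object; "squeeze" is the grip in N (left out, the last holds). Time passes only in rows, so rows that repeat a pose let the fingers close. It gives the time, the measured TCP pose, the force, the opening and the grip force at its end, in the units of the state.
- r.get_state(): the state, without advancing time (a new reading comes with each control period).
- viewer.capture(name): name is "side" or "top" or "wrist"; returns a dict with "image" (480x640x3 uint8, blue, green, red), "intrinsics" (3x3 intrinsics, pixels), "D" ([k1, k2, p1, p2, k3] as OpenCV has them; the pictures are not rectified), "camera_from_world" (4x4, takes a point from world to camera coordinates). Camera axes: x right, y up, looking along -z (the intrinsics and any distortion apply to the point x, -y, -z); pixel columns grow to the right and rows downward; lengths in m; the calibration is good to about 2 mm. A picture is of the moment at which its call begins. There is no depth.
- r.close_job(): hands the job in; it is judged then, once.
Trained networks look in the newest picture that a camera, given by its name, has taken for a name from the list of things; names that differ only in an ending like _2 or _b are one class to them, and where a whole thing is asked for, a point or a joint stands for the part that bears it (a point fixed in the world has none). Each returns a list of dicts, best first, with "score" (0 to 1); they miss things now and then, are a little off and sometimes report something else, mostly with a low value. They report only what shows in the picture. A call takes as long as a camera call.
- recognise(label, camera): "box" ([left, top, right, bottom] in pixels, round what is visible of it).
- outline_of(label, camera): "mask" (480x640 bool, what is visible of it) and "box" ([left, top, right, bottom] in pixels, round what is visible of it).
- pinpoint(label, camera): "location" ([row, column] in pixels: a listed point, or the origin of a listed thing).
The state is a dict: "time_s": time; "joints": joint angles; "qd": joint speeds; "joint_torque": joint torques, N m; "tcp_pos": TCP position; "eef_rot": TCP orientation; "contact_force": force on the tool from outside, world axes, zero at the start; "moment": the same for the moment, N m; "gripper_width": finger opening in m; "gripper_force": force on a finger pad.
Only numpy, scipy, OpenCV 4.12 (cv2) and the standard library are available. Lean on these libraries where they do the work, as an engineer would, in place of code of your own. Each camera call takes 0.05 s, during which the arm holds its last target. There are 200 camera calls.

## Task

The access panel on top of the pump module stands slightly open, because its two quarter-turn fasteners are crosswise to their slots in the frame. Turn each wing fastener until it lines up with the index ribs moulded before and behind it, then press the panel down on the round pad at its front until it sits fully home on the frame, and finish while still holding it pressed down: its sprung seal lifts it again as soon as you let go. Leave the vial, the filter and the beaker beside the module where they stand.

Things in the scene. Friction and masses are not known exactly. Their poses are not given: they have to be found in the camera images.
- pump_module: grey housing fixed to the worktop, 170 (x) x 230 (y) x 100 mm high, with an aluminium frame on top and a white panel (145 x 204 x 4 mm) hinged along its far (+x) edge: hinge line at x = 77.5, z = 103 mm. Origin: centre of its underside. x points from the front (vent slots, nipples that stand out 20 mm) to the hinge, y to its left, z up. Yaw varies.
- access_panel (a joint): panel's hinge angle: 0 = home on the frame, positive = front raised. A spring holds it at 0.10 rad (front edge 14 mm up). With a fastener out of line it can be pressed only to about 0.075 rad, as a cross bar under the fastener meets the frame; with both within about 0.2 rad of their slots it goes to 0, a firm stop. Needs about 4 N at the pad to begin, 9 N at the bottom.
- press_pad (a point): centre of the top face of the round rubber press pad (38 mm across, black with a grey centre, 3 mm proud of the panel), midway between the fasteners. With the panel home it is at x = -35, y = 0, z = 110 mm in the module's frame; 11 mm higher while the panel is open.
- fastener_l_grip (a point): middle of the black wing of the left (+y) fastener: an upright bar 36 mm long, 10 thick, 24 high, with a white line along its top. x axis along the wing, z axis = turning axis. The wing reaches 12 mm above and below this point; the panel's top face is 24 mm below it. At x = -30, y = 66 mm in the module's frame.
- fastener_r_grip (a point): the same for the right (-y) fastener, at x = -30, y = -66 mm in the module's frame.
- fastener_l (a joint): angle of the left fastener: 0 = wing along the module's x axis, in line with its two index ribs and with its slot; positive = turned counter-clockwise seen from above. It starts 0.5 to 1.4 rad counter-clockwise of the slot; stiff (about 0.04 N m), stays where it is left, hard stops only at +-1.6 rad.
- fastener_r (a joint): angle of the right fastener, same zero and sense. It starts 0.5 to 1.4 rad clockwise of its slot (negative).
- vial_mid (a point): centre of a loose clear vial with white cap, 23 mm across, 48 mm high, standing to the left of the module; to be left alone.
- filter_mid (a point): centre of a loose white syringe filter, 27 mm across, 16 mm high, to the left of the module; to be left alone.
- beaker_mid (a point): centre of a loose clear small beaker, 48 x 50 mm, 62 mm high, to the right of the module; to be left alone.

How it is judged:
By the outcome, as a careful person would: the job done as asked, in the order asked, and still so for the second after the job is handed in, while the arm keeps its last pose, push and grip.
It also fails if it takes over 48 s, if anything falls off the work surface, if the arm or the gripper's body presses on something with over 40 N, if the wrist force passes 120 N, or if a joint passes its speed limit or range.

## Working session

There is one attempt and no reset: what is moved stays moved. The work goes in short steps, Python scripts to look and compute and a tool call to move; the robot and the scene stay as the last step left them, time stands still between calls to the robot, and variables do not carry over. Pictures are saved under pics/ and viewed, at most 10 in all, crops included, and the job is handed in when it is done.

Besides the shell and the picture viewer there is one more tool, called after "Emit:" as name(argument=value, ...) on one line, values as JSON. move_arm: Moves the arm, as the interface text tells. Its arguments: {"type":"object","properties":{"targets":{"type":"array","items":{"type":"array"}},"jaw":{"type":"number"},"squeeze":{"type":"number"}},"required":["targets"]}

```bash
mkdir -p pics
cat > h.py <<'E'
import numpy as np, cv2
from plant import r, viewer, recognise, outline_of, pinpoint
def ray(c,rc):
    p=cv2.undistortPoints(np.array([[[rc[1],rc[0]]]],float),c["intrinsics"],np.array(c["D"],float))[0,0]
    T=np.array(c["camera_from_world"]);d=T[:3,:3].T@np.array([p[0],-p[1],-1.]);o=-T[:3,:3].T@T[:3,3]
    return o,d/np.linalg.norm(d)
def atz(c,rc,z):
    o,d=ray(c,rc);return o+d*(z-o[2])/d[2]
def tri(rs):
    A=sum(np.eye(3)-np.outer(d,d) for o,d in rs);b=sum((np.eye(3)-np.outer(d,d))@o for o,d in rs);return np.linalg.solve(A,b)
def proj(c,P):
    T=np.array(c["camera_from_world"]);q=(T[:3,:3]@np.asarray(P,float).T).T+T[:3,3]
    q=q*[1,-1,-1]
    return cv2.projectPoints(q.reshape(-1,1,3),np.zeros(3),np.zeros(3),c["intrinsics"],np.array(c["D"],float))[0][:,0]
E
python3 - <<'E'
from h import *
C={}
for n in("top","side","wrist"):
    C[n]=viewer.capture(n);cv2.imwrite(f"pics/{n}0.png",C[n]["image"])
for l in("press_pad","fastener_l_grip","fastener_r_grip","pump_module","vial_mid","filter_mid","beaker_mid"):
    rs=[]
    for n in C:
        for q in pinpoint(l,n)[:2]:
            z={"pump_module":0,"press_pad":.121,"vial_mid":.024,"filter_mid":.008,"beaker_mid":.031}.get(l,.135)
            print(l,n,np.round(q["location"],1),round(q["score"],2),atz(C[n],q["location"],z).round(4))
print(r.get_state(), r.grip_point_offset)
E
```

```text
press_pad top [248.2 338.2] 0.92 [0.517  0.0923 0.121 ]
press_pad side [213.4 339.5] 0.86 [0.5221 0.1005 0.121 ]
fastener_l_grip top [249.7 302.4] 0.47 [0.5122 0.1569 0.135 ]
fastener_l_grip side [228.7 339. ] 0.6 [0.5121 0.1619 0.135 ]
fastener_r_grip top [234.2 374.2] 0.6 [0.5434 0.0298 0.135 ]
fastener_r_grip side [177.1 336.8] 0.59 [0.5441 0.0104 0.135 ]
pump_module top [232.1 328.8] 0.55 [0.5516 0.1025 0.    ]
pump_module side [266.6 318.6] 0.96 [0.5554 0.1024 0.    ]
vial_mid top [259.2 241.5] 0.49 [0.4922 0.2742 0.024 ]
vial_mid side [330.7 334.2] 0.84 [0.4943 0.2758 0.024 ]
filter_mid top [216.2 225.6] 0.45 [0.5771 0.3103 0.008 ]
filter_mid side [344.1 278.1] 0.6 [0.5757 0.3083 0.008 ]
beaker_mid top [231.2 423.3] 0.6 [ 0.5572 -0.082   0.031 ]
{'time_s': 1.2, 'joints': array([-4.98980010e+01,  2.05453830e+01,  6.81229838e-01, -1.00085164e-04,
       -7.01356236e+01, -1.65075110e+01]), 'qd': array([ 0.02983795,  0.0430056 , -0.00514676, -0.05957586, -0.00747337,
       -0.04579487]), 'joint_torque': array([-1.66227284e-03, -5.82393193e+01,  2.93296909e+01,  7.00235546e+00,
        1.24149615e-02, -8.24274110e-06]), 'tcp_pos': array([ 0.27015384, -0.61855091,  0.22656642]), 'eef_rot': array([-1.79999813e+02,  1.53662476e-04, -1.56405546e+02]), 'contact_force': array([ 0.39948663,  0.14136518, -0.56757521]), 'moment': array([-0.03922679,  0.02482186,  0.01709006]), 'gripper_force': 0.0, 'gripper_width': 0.08741709085545459} -0.0188
```

View pics/top0.png

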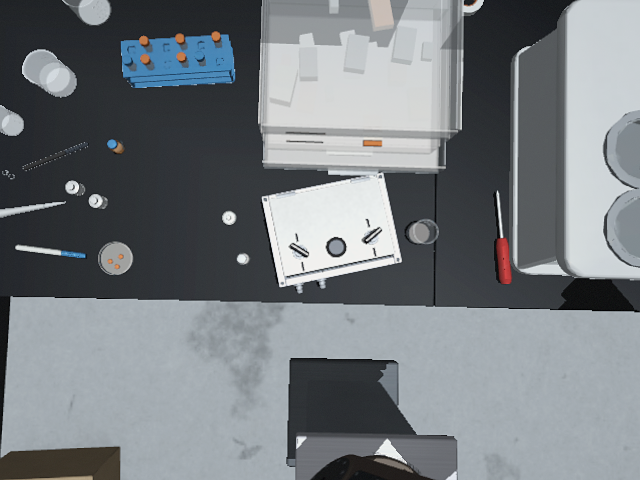

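View pics/side0.png

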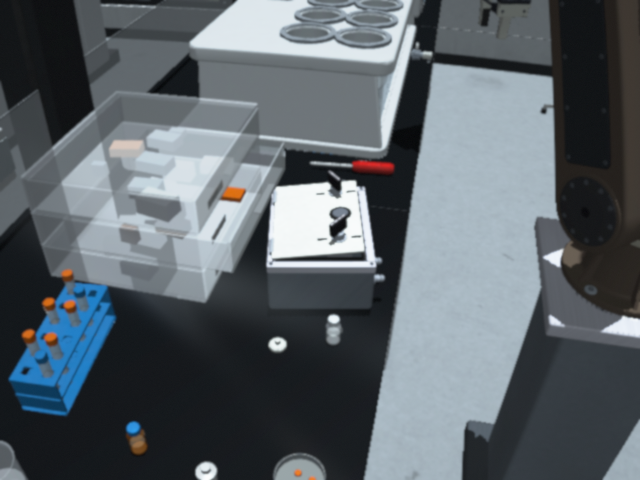

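The top view shows the module centred near (330,230), yawed about 12°, with both wings crosswise at (300,250) and (373,235). The side view agrees. A drawer enclosure stands close behind the hinge. Next I work out a wrist-camera viewing pose.

```bash
cat >> h.py <<'E'
from scipy.spatial.transform import Rotation as Ro
def Rt(yaw): return Ro.from_euler('xyz',[180,0,yaw],degrees=True).as_matrix()
def go(p,yaw,cmd=None):
    s=r.get_state();p0,y0=cmd or (s["tcp_pos"],s["eef_rot"][2])
    d=(yaw-y0+180)%360-180
    print("shift cm",(Rt(y0).T@(np.array(p)-p0)*100).round(2),"rotz rad",round(-np.radians(d),3))
E
python3 - <<'E'
from h import *
c=viewer.capture("wrist");s=r.get_state()
o,d=ray(c,[240,320]);R=Rt(s["eef_rot"][2])
print("cam in tool",R.T@(o-s["tcp_pos"]),"axis",R.T@d,c["intrinsics"][0])
# camera over module centre at z .42
for y in(-168,12):
    R=Rt(y); 
    d2=R@(Rt(s["eef_rot"][2]).T@d); oc=R@(Rt(s["eef_rot"][2]).T@(o-s["tcp_pos"]))
    tz=.33; p=np.array([.54,.1,.12]); k=(p[2]-(tz+oc[2]))/d2[2]; t=p-d2*k-oc
    print(y,t); go(t,y)
E
```

```text
cam in tool [ 7.46314556e-02 -5.99563907e-05 -1.57879867e-01] axis [-0.27391596 -0.00497444  0.96174077] [428.69138317   0.         321.98685718]
-168 [0.51010528 0.09565228 0.33      ]
shift cm [-50.58  55.85 -10.34] rotz rad 0.202
12 [0.56989472 0.10434772 0.33      ]
shift cm [-56.41  54.25 -10.34] rotz rad -2.939
```

Emit:
move_arm(targets=[[[0, 0, -6], [0, 0, 0]], [[0, 0, -12], [0, 0, 0]], [[-4, 4.4, -12], [0, 0, 0]], [[-8, 8.8, -12], [0, 0, 0]], [[-12, 13.2, -12], [0, 0, 0.1]]])

```text
time_s: 1.88
tcp_pos: [0.3275, -0.448, 0.3466]
eef_rot: [-180.0, 0.0, -162.3]
contact_force: [1.7, -0.2, 0.6]
gripper_width: 0.0875
gripper_force: 0.0
```

```bash
python3 -c "
from h import *
go([.51,.096,.345],-168);print(r.get_state()['joints'])"
```

```text
shift cm [-33.95  46.26   0.16] rotz rad 0.1
[-3.36149099e+01  5.98226181e+00 -3.01081775e+00 -3.63325215e-03
 -8.09841229e+01 -3.86600050e+01]
```

Emit:
move_arm(targets=[[[-3.5, 4.7, 0], [0, 0, 0]], [[-7, 9.4, 0], [0, 0, 0]], [[-10.5, 14.2, 0], [0, 0, 0]], [[-14, 19, 0], [0, 0, 0]], [[-17.5, 23.7, 0], [0, 0, 0.1]]])

```text
time_s: 2.5
tcp_pos: [0.4213, -0.1685, 0.3471]
eef_rot: [-180.0, 0.1, -168.0]
contact_force: [1.4, 0.2, -0.6]
gripper_width: 0.0875
gripper_force: 0.0
```

```bash
python3 -c "
from h import *
go([.51,.096,.345],-168)"
```

```text
shift cm [-14.19  24.02   0.21] rotz rad 0.0
```

Emit:
move_arm(targets=[[[-2.9, 4.8, 0], [0, 0, 0]], [[-5.7, 9.6, 0], [0, 0, 0]], [[-8.5, 14.4, 0], [0, 0, 0]], [[-11.4, 19.2, 0], [0, 0, 0]], [[-14.2, 24, 0], [0, 0, 0]]])

```text
time_s: 3.12
tcp_pos: [0.5098, 0.0961, 0.347]
eef_rot: [180.0, 0.1, -167.8]
contact_force: [1.3, -0.8, 0.4]
gripper_width: 0.0877
gripper_force: 0.0
```

Run:
```python
from h import *
C={"wrist":viewer.capture("wrist")};cv2.imwrite("pics/w1.png",C["wrist"]["image"])
for l,z in(("press_pad",.121),("fastener_l_grip",.1375),("fastener_r_grip",.1375),("pump_module",0)):
    for q in pinpoint(l,"wrist")[:2]:
        print(l,np.round(q["location"],1),round(q["score"],2),atz(C["wrist"],q["location"],z).round(4))
print(r.get_state()["tcp_pos"])
```

```text
fastener_l_grip [226.6 394.5] 0.57 [0.5138 0.1626 0.1375]
fastener_r_grip [230.5 248.2] 0.63 [0.5444 0.0364 0.1375]
pump_module [220.9 321. ] 0.91 [0.5545 0.1044 0.    ]
[0.50933334 0.0942393  0.3464291 ]
```

View pics/w1.png

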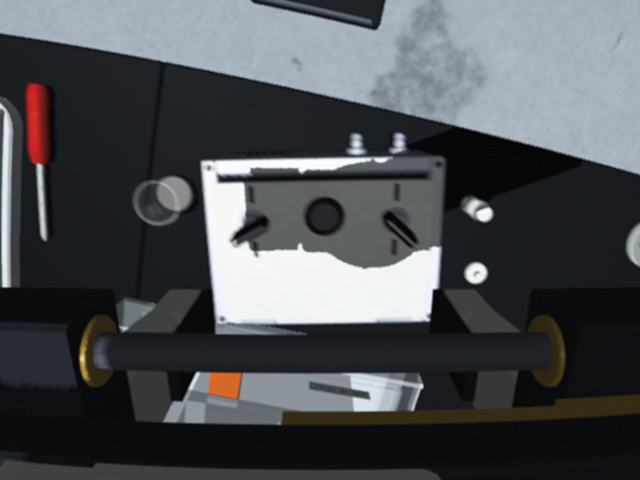

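The wrist view shows the pad at (324,216), the left wing at about (402,228), the right wing at about (250,230), and the index ribs before and behind each wing. I'll enlarge it to get the wing angles.

Run:
```python
from h import *
c=viewer.capture("wrist");im=c["image"];x0,y0=200,150
a=cv2.resize(im[y0:280,x0:460],None,fx=3,fy=3,interpolation=cv2.INTER_CUBIC)
# pose fit
from scipy.optimize import least_squares
def M(p,P):
    a=p[2];return np.c_[np.cos(a)*P[:,0]-np.sin(a)*P[:,1]+p[0],np.sin(a)*P[:,0]+np.cos(a)*P[:,1]+p[1],P[:,2]]
def tilt(P,t=.1):
    P=np.array(P,float)-[.0775,0,.103];return np.c_[np.cos(t)*P[:,0]+np.sin(t)*P[:,2],P[:,1],-np.sin(t)*P[:,0]+np.cos(t)*P[:,2]]+[.0775,0,.103]
loc=lambda l:np.array(pinpoint(l,"wrist")[0]["location"])[::-1]
pts=np.r_[tilt([[-.030,.066,.131],[-.030,-.066,.131],[-.035,0,.110]]),[[0,0,0]]]
obs=np.array([loc("fastener_l_grip"),loc("fastener_r_grip"),[324,216],loc("pump_module")])
f=least_squares(lambda p:(proj(c,M(p,pts))-obs).ravel(),[.555,.104,.2])
print(f.x,np.degrees(f.x[2]),f.fun.reshape(-1,2).round(1))
np.save("pose.npy",f.x)
G=M(f.x,pts);print(G.round(4))
# model overlay: panel outline, wing tops for angle guesses
out=tilt([[.0725-.145,.102,.107],[.0725-.145,-.102,.107],[.0725,-.102,.107],[.0725,.102,.107]])
def D(P,col):
    q=((proj(c,M(f.x,P))-[x0,y0]+.5)*3).astype(int);cv2.polylines(a,[q.reshape(-1,1,2)],True,col,1)
D(out,(0,0,255))
t=np.linspace(0,6.3,40);D(tilt(np.c_[-.035+.019*np.cos(t),.019*np.sin(t),0*t+.11]),(0,255,0))
for y,ang in((.066,.75),(-.066,-.95)):
    D(tilt([[-.03-.018*np.cos(ang),y-.018*np.sin(ang),.143],[-.03+.018*np.cos(ang),y+.018*np.sin(ang),.143]]),(255,0,255))
cv2.imwrite("pics/w1z.png",a)
```

```text
[0.55505161 0.10510444 0.22274123] 12.762132487793245 [[ 3.3 -0.8]
 [-0.7 -0.3]
 [-1.1  1.8]
 [-2.1 -0.6]]
[[0.5145 0.1636 0.1416]
 [0.5436 0.0348 0.1416]
 [0.5221 0.0977 0.1212]
 [0.5551 0.1051 0.    ]]
```

View pics/w1z.png

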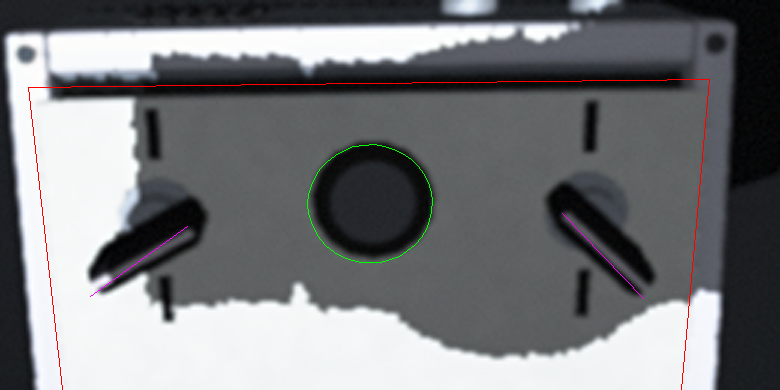

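Overlay check: the pad circle matches, and the wing lines match at l ≈ +0.75 rad and r ≈ -0.95 rad. I'll grip along the tilted panel normal.

```bash
cat >> h.py <<'E'
X=np.load("pose.npy")
def Mw(P):
    a=X[2];return np.array([np.cos(a)*P[0]-np.sin(a)*P[1]+X[0],np.sin(a)*P[0]+np.cos(a)*P[1]+X[1],P[2]])
def target(Pm,ang,up,t=.1,flip=np.pi):
    """tool with TCP `up` m above module point (home coords) on the panel tilted t; ang = wing angle"""
    P=np.array(Pm)+[0,0,up]-[.0775,0,.103];T=Ro.from_euler('y',t)
    P=T.apply(P)+[.0775,0,.103]
    R=(Ro.from_euler('z',X[2])*T*Ro.from_euler('z',ang+flip)*Ro.from_euler('x',np.pi)).as_matrix()
    return Mw(P),R
def goR(p,R):
    s=r.get_state();R0=Ro.from_euler('xyz',s["eef_rot"],degrees=True).as_matrix()
    print("shift",(R0.T@(p-s["tcp_pos"])*100).round(2),"rot",Ro.from_matrix(R0.T@R).as_rotvec().round(3),"|",p.round(4))
L=[-.03,.066,.131];Rr=[-.03,-.066,.131]
def wing():  # tool yaw relative to module, mod pi
    s=r.get_state();R=Ro.from_euler('xyz',s["eef_rot"],degrees=True).as_matrix()
    a=np.arctan2(R[1,0],R[0,0])-X[2];print("wing angle",round((a+np.pi/2)%np.pi-np.pi/2,3),"F",s["contact_force"].round(1),"M",s["moment"].round(2))
E
python3 -c "
from h import *
print(r.get_state()['joints'].round(1))
goR(*target(L,.75,.055));goR(*target(L,.75,-.014))"
```

```text
[  32.1    2.2   -7.1    0.   -80.7 -110.1]
shift [-2.51  6.78 15.07] rot [-0.037  0.096 -0.762] | [0.5198 0.1648 0.1963]
shift [-1.82  6.77 21.93] rot [-0.037  0.096 -0.762] | [0.5131 0.1633 0.1277]
```

Emit:
move_arm(targets=[[[-0.5, 1.4, 3], [-0.007, 0.019, -0.152]], [[-1, 2.7, 6], [-0.015, 0.038, -0.305]], [[-1.5, 4.1, 9], [-0.022, 0.058, -0.457]], [[-2, 5.4, 12], [-0.03, 0.077, -0.61]], [[-2.5, 6.8, 15], [-0.037, 0.096, -0.762]]], jaw=5.5, squeeze=25)

```text
time_s: 4.2
tcp_pos: [0.5199, 0.1654, 0.1961]
eef_rot: [176.1, -4.2, -123.8]
contact_force: [0.7, 0.4, 1.1]
gripper_width: 0.0555
gripper_force: 0.0
```

Run:
```python
from h import *
goR(*target(L,.75,-.014));wing()
for n in("wrist","side"):
    c=viewer.capture(n);cv2.imwrite(f"pics/{n}2.png",c["image"])
```

```text
shift [ 0.06 -0.03  6.88] rot [ 0.    -0.     0.005] | [0.5131 0.1633 0.1277]
wing angle 0.758 F [0.7 0.4 1.1] M [ 0.15 -0.23  0.05]
```

View pics/wrist2.png

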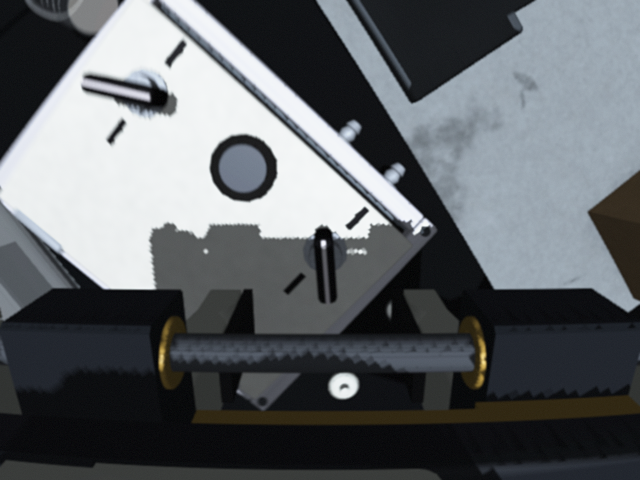

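The left wing (323–327, 232–300) is upright in the image and centred between the fingers, so I'll go down and grip it.

Emit:
move_arm(targets=[[[0, 0, 3.5], [0, 0, 0]], [[0, 0, 5.5], [0, 0, 0]], [[0, 0, 6.8], [0, 0, 0]], [[0, 0, 6.8], [0, 0, 0]]])

```text
time_s: 4.8
tcp_pos: [0.513, 0.1638, 0.1291]
eef_rot: [176.1, -4.2, -124.1]
contact_force: [-0.8, -0.3, 0.0]
gripper_width: 0.0552
gripper_force: 0.0
```

Emit:
move_arm(targets=[[[0, 0, 0], [0, 0, 0]], [[0, 0, 0], [0, 0, 0]], [[0, 0, 0], [0, 0, 0]], [[0, 0, 0], [0, 0, 0]], [[0, 0, 0], [0, 0, 0]]], jaw=0)

```text
time_s: 5.42
tcp_pos: [0.5125, 0.1648, 0.129]
eef_rot: [176.0, -4.2, -124.0]
contact_force: [-4.1, 2.7, 2.8]
gripper_width: 0.016
gripper_force: 25.0
```

```bash
python3 -c "
from h import *
wing();goR(*target(L,0,-.014))"
```

```text
wing angle 0.754 F [-4.1  2.7  2.8] M [ 1.18  1.22 -0.23]
shift [ 0.08 -0.15  0.13] rot [ 0.001 -0.001  0.752] | [0.5131 0.1633 0.1277]
```

The opening is 16 mm against a 10 mm wing, so the tips may be on the hub. I'll open, rise 5 mm and grip again.

Emit:
move_arm(targets=[[[0, 0, 0], [0, 0, 0]], [[0, 0, 0], [0, 0, 0]], [[0, -0.1, -0.5], [0, 0, 0]], [[0, -0.1, -0.5], [0, 0, 0]]], jaw=3.5)

```text
time_s: 5.92
tcp_pos: [0.5149, 0.1639, 0.1343]
eef_rot: [176.1, -4.2, -124.0]
contact_force: [-0.7, -0.1, 0.2]
gripper_width: 0.0347
gripper_force: 0.0
```

Emit:
move_arm(targets=[[[0, 0, 0], [0, 0, 0]], [[0, 0, 0], [0, 0, 0]], [[0, 0, 0], [0, 0, 0]], [[0, 0, 0], [0, 0, 0]]], jaw=0)

```text
time_s: 6.42
tcp_pos: [0.5131, 0.1651, 0.1338]
eef_rot: [175.9, -4.2, -124.0]
contact_force: [-7.2, 7.4, 3.2]
gripper_width: 0.0097
gripper_force: 25.0
```

Run:
```python
from h import *
wing();goR(*target(L,0,-.009))
c=viewer.capture("wrist");cv2.imwrite("pics/w3.png",c["image"])
```

```text
wing angle 0.754 F [-7.2  7.4  3.2] M [ 2.45  2.39 -0.27]
shift [ 0.1  -0.15  0.11] rot [ 0.002 -0.001  0.752] | [0.5136 0.1634 0.1326]
```

View pics/w3.png

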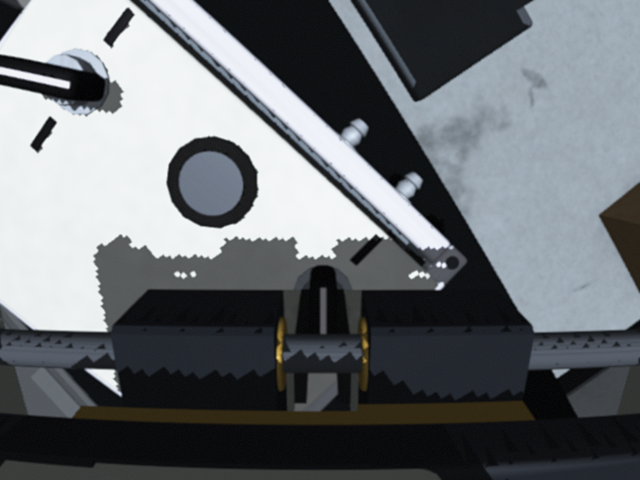

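It now grips the wing flats at 9.7 mm. Turning the left fastener to its slot.

Emit:
move_arm(targets=[[[0, 0.15, 0], [0, 0, 0.15]], [[0, 0.15, 0], [0, 0, 0.3]], [[0, 0.15, 0], [0, 0, 0.45]], [[0, 0.15, 0], [0, 0, 0.6]], [[0, 0.15, 0], [0, 0, 0.755]]])

```text
time_s: 7.1
tcp_pos: [0.5135, 0.1645, 0.1338]
eef_rot: [-179.9, -5.7, -167.7]
contact_force: [2.6, -1.6, -1.9]
gripper_width: 0.0098
gripper_force: 25.0
```

Emit:
move_arm(targets=[[[0, 0, 0], [0, 0, 0]], [[0, 0, 0], [0, 0, 0]]])

```text
time_s: 7.35
tcp_pos: [0.5134, 0.1645, 0.1339]
eef_rot: [-180.0, -5.7, -167.2]
contact_force: [4.1, -3.1, -2.4]
gripper_width: 0.0099
gripper_force: 25.0
```

Run:
```python
from h import *
wing();goR(*target(L,0,-.009))
```

```text
wing angle -0.0 F [ 4.1 -3.1 -2.4] M [-1.03 -1.91  0.11]
shift [-0.   -0.11  0.12] rot [-0.001 -0.    -0.   ] | [0.5136 0.1634 0.1326]
```

Emit:
move_arm(targets=[[[0, 0, 0], [0, 0, 0]], [[0, 0, 0], [0, 0, 0]], [[0, 0, -1.5], [0, 0, 0]], [[0, 0, -4], [0, 0, 0]], [[0, 0, -7], [0, 0, 0]]], jaw=4.5)

```text
time_s: 7.98
tcp_pos: [0.5199, 0.1664, 0.2051]
eef_rot: [-180.0, -5.8, -167.4]
contact_force: [1.0, 0.6, 0.3]
gripper_width: 0.0447
gripper_force: 0.0
```

Run:
```python
from h import *
s=r.get_state();print(s["joints"].round(1))
goR(*target(Rr,-.95,.06));goR(*target(Rr,-.95,-.009))
```

```text
[  36.6   13.   -12.1   -2.5  -70.2 -113.1]
shift [ -0.08 -13.36   0.39] rot [-0.    -0.     0.947] | [0.5495 0.0362 0.2013]
shift [ -0.08 -13.35   7.29] rot [-0.    -0.     0.947] | [0.5427 0.0346 0.1326]
```

Emit:
move_arm(targets=[[[0, -2.7, 0], [0, 0, 0.18]], [[0, -5.4, 0], [0, 0, 0.36]], [[0, -8, 0], [0, 0, 0.54]], [[0, -10.7, 0], [0, 0, 0.72]], [[-0.1, -13.3, 0.4], [0, 0, 0.9]]])

```text
time_s: 8.6
tcp_pos: [0.5501, 0.036, 0.2011]
eef_rot: [-175.5, -3.5, 140.6]
contact_force: [0.5, 0.3, -0.3]
gripper_width: 0.0453
gripper_force: 0.0
```

Emit:
move_arm(targets=[[[0, 0, 0], [0, 0, 0.047]], [[0, 0, 0], [0, 0, 0.047]]])

```text
time_s: 8.85
tcp_pos: [0.5498, 0.0365, 0.2005]
eef_rot: [-175.4, -3.3, 138.2]
contact_force: [0.5, 0.2, 0.2]
gripper_width: 0.0454
gripper_force: 0.0
```

Run:
```python
from h import *
s=r.get_state();print(s["joints"].round(1));wing()
goR(*target(Rr,-.95,-.009))
c=viewer.capture("wrist");cv2.imwrite("pics/w4.png",c["image"])
q=pinpoint("fastener_r_grip","wrist");print(q[:2],proj(c,[target(Rr,-.95,0)[0],target(Rr,-.95,.012)[0]]))
```

```text
[  23.4   13.6  -12.5   -1.1  -69.6 -154.6]
wing angle -0.952 F [0.5 0.2 0.2] M [ 0.02 -0.37 -0.02]
shift [ 0.01 -0.05  6.83] rot [ 0.  0. -0.] | [0.5427 0.0346 0.1326]
[{'location': [262.6, 321.7], 'score': 0.62}] [[320.94026709 262.93162212]
 [320.90162824 270.61270772]]
```

View pics/w4.png

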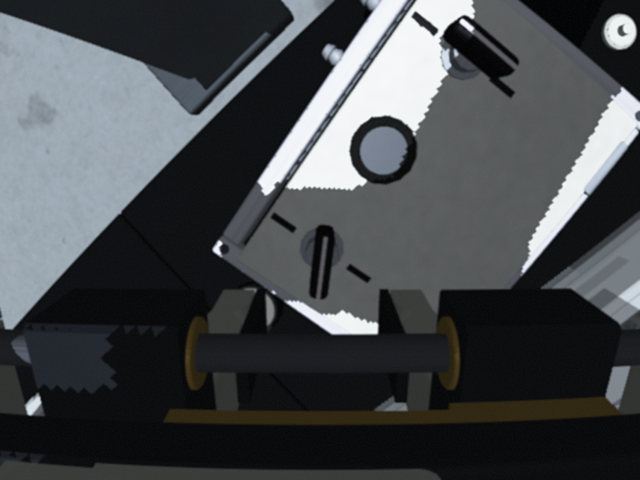

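The right wing (322,262) is centred and within about 5° of the tool, and the left wing lines up with its ribs. The beaker is well below the fingers, so I'll go down and grip.

Emit:
move_arm(targets=[[[0, 0, 3.5], [0, 0, 0]], [[0, 0, 5.5], [0, 0, 0]], [[0, 0, 6.7], [0, 0, 0]], [[0, 0, 6.7], [0, 0, 0]]])

```text
time_s: 9.45
tcp_pos: [0.5427, 0.0353, 0.1326]
eef_rot: [-175.3, -3.4, 138.2]
contact_force: [-0.2, -0.8, -0.4]
gripper_width: 0.045
gripper_force: 0.0
```

Emit:
move_arm(targets=[[[0, 0, 0], [0, 0, 0]], [[0, 0, 0], [0, 0, 0]], [[0, 0, 0], [0, 0, 0]], [[0, 0, 0], [0, 0, 0]]], jaw=0)

```text
time_s: 9.95
tcp_pos: [0.5428, 0.0349, 0.1331]
eef_rot: [-175.3, -3.3, 138.2]
contact_force: [0.4, -2.6, 0.3]
gripper_width: 0.0107
gripper_force: 5.9
```

Run:
```python
from h import *
wing();goR(*target(Rr,0,-.009));print(r.get_state()["contact_force"]@Ro.from_euler('xyz',r.get_state()["eef_rot"],degrees=True).as_matrix())
```

```text
wing angle -0.953 F [ 0.4 -2.6  0.3] M [-0.85 -0.26 -0.01]
shift [-0.01 -0.02  0.05] rot [-0.001 -0.    -0.95 ] | [0.5427 0.0346 0.1326]
[-2.051667   -1.69157008 -0.27717908]
```

Emit:
move_arm(targets=[[[0, 0, 0], [0, 0, 0]], [[0, 0, 0], [0, 0, -0.18]], [[0, 0, 0], [0, 0, -0.36]], [[0, 0, 0], [0, 0, -0.54]], [[0, 0, 0], [0, 0, -0.72]]])

```text
time_s: 10.58
tcp_pos: [0.5431, 0.0355, 0.1331]
eef_rot: [-178.7, -5.6, 179.8]
contact_force: [-1.3, 1.9, 2.1]
gripper_width: 0.0097
gripper_force: 24.9
```

Emit:
move_arm(targets=[[[0, 0, 0], [0, 0, -0.12]], [[0, 0, 0], [0, 0, -0.235]], [[0, 0, 0], [0, 0, -0.235]], [[0, 0, 0], [0, 0, -0.235]]])

```text
time_s: 11.08
tcp_pos: [0.543, 0.0357, 0.1331]
eef_rot: [180.0, -5.7, -167.1]
contact_force: [-2.6, 4.4, 3.3]
gripper_width: 0.01
gripper_force: 24.9
```

```bash
python3 -c "
from h import *
wing()"
```

```text
wing angle 0.002 F [-2.6  4.4  3.3] M [ 1.68  0.48 -0.13]
```

Both fasteners are turned. I'll release, rise, shut the gripper and check.

Emit:
move_arm(targets=[[[0, 0, 0], [0, 0, 0]], [[0, 0, 0], [0, 0, 0]], [[0, 0, -2], [0, 0, 0]], [[0, 0, -5], [0, 0, 0]], [[0, 0, -9], [0, 0, 0]]], jaw=4.5)

```text
time_s: 11.7
tcp_pos: [0.5512, 0.0367, 0.2225]
eef_rot: [-180.0, -5.9, -167.0]
contact_force: [1.0, -0.0, 0.5]
gripper_width: 0.0446
gripper_force: 0.0
```

Run:
```python
from h import *
c=viewer.capture("wrist");cv2.imwrite("pics/w5.png",c["image"])
pad=[-.035,0,.110]
s=r.get_state();p=Mw(pad);print(p)
R=Rt(np.degrees(X[2])+180)
goR(*target(pad,0,.03,0));goR(*target(pad,0,0.,0))
```

```text
[0.52091627 0.0973728  0.11      ]
shift [1.06 6.66 9.  ] rot [-0.002 -0.094  0.005] | [0.5209 0.0974 0.14  ]
shift [ 0.78  6.66 11.99] rot [-0.002 -0.094  0.005] | [0.5209 0.0974 0.11  ]
```

View pics/w5.png

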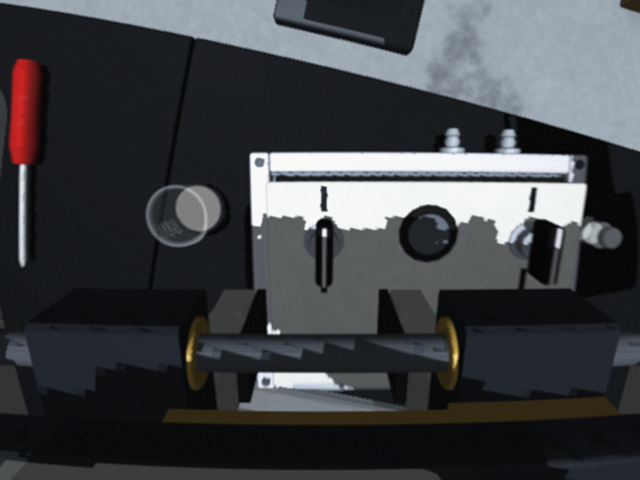

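Both wings lie along the module x axis, in line with their ribs. The right wing's line is at column 324; the left wing near (545,250) leans only through perspective. Moving over the pad with the gripper shut.

Emit:
move_arm(targets=[[[0.5, 3.5, 0], [0, -0.05, 0]], [[1, 6.65, 0], [0, -0.094, 0.005]], [[1, 6.65, 3], [0, -0.094, 0.005]], [[1, 6.65, 6], [0, -0.094, 0.005]], [[1.05, 6.65, 9], [0, -0.094, 0.005]]], jaw=0)

```text
time_s: 12.38
tcp_pos: [0.5176, 0.0974, 0.1331]
eef_rot: [-180.0, -0.3, -167.3]
contact_force: [1.1, 0.6, -0.3]
gripper_width: 0.0025
gripper_force: 0.0
```

Run:
```python
from h import *
s=r.get_state();print(s["tcp_pos"],s["eef_rot"],s["gripper_width"])
goR(*target([-.035,0,.110],0,0.,0))
```

```text
[0.51760994 0.09744611 0.1331066 ] [-179.99126039   -0.33888255 -167.27003044] 0.0024516411710549272
shift [-0.33 -0.08  2.31] rot [-0.    -0.006 -0.001] | [0.5209 0.0974 0.11  ]
```

Emit:
move_arm(targets=[[[-0.3, -0.05, 0.6], [0, 0, 0]], [[-0.3, -0.05, 1.1], [0, 0, 0]], [[-0.3, -0.05, 1.5], [0, 0, 0]], [[-0.3, -0.05, 1.8], [0, 0, 0]], [[-0.3, -0.05, 2.1], [0, 0, 0]]])

```text
time_s: 13.0
tcp_pos: [0.5207, 0.0977, 0.1138]
eef_rot: [-180.0, -0.3, -167.3]
contact_force: [-3.8, -0.8, 6.9]
gripper_width: 0.0006
gripper_force: 3.6
```

Emit:
move_arm(targets=[[[0, 0, 0.1], [0, 0, 0]], [[0, 0, 0.2], [0, 0, 0]], [[0, 0, 0.2], [0, 0, 0]], [[0, 0, 0.2], [0, 0, 0]]])

```text
time_s: 13.5
tcp_pos: [0.5205, 0.0976, 0.112]
eef_rot: [-180.0, -0.3, -167.2]
contact_force: [-5.2, -0.7, 8.6]
gripper_width: 0.0003
gripper_force: 4.0
```

Emit:
move_arm(targets=[[[0, 0, 0.1], [0, 0, 0]], [[0, 0, 0.2], [0, 0, 0]], [[0, 0, 0.3], [0, 0, 0]], [[0, 0, 0.3], [0, 0, 0]]])

```text
time_s: 14.0
tcp_pos: [0.5204, 0.0976, 0.11]
eef_rot: [-180.0, -0.3, -167.2]
contact_force: [-7.7, -0.2, 18.0]
gripper_width: 0.0002
gripper_force: 9.2
```

Emit:
move_arm(targets=[[[0, 0, 0.1], [0, 0, 0]], [[0, 0, 0.1], [0, 0, 0]], [[0, 0, 0.1], [0, 0, 0]]])

```text
time_s: 14.38
tcp_pos: [0.5205, 0.0976, 0.1098]
eef_rot: [-180.0, -0.3, -167.2]
contact_force: [-12.3, -0.7, 25.3]
gripper_width: 0.0005
gripper_force: 12.9
```

At z = 0.110 m the force climbs steeply, so the panel is on the firm stop. One last look.

Run:
```python
from h import *
c=viewer.capture("wrist");d=viewer.capture("side")
a=np.hstack([cv2.resize(c["image"][100:400,120:520],(400,300)),cv2.resize(d["image"][150:330,230:430],(400,360))[:300]])
cv2.imwrite("pics/w6.png",a);s=r.get_state();print(s["tcp_pos"],s["contact_force"])
```

```text
[0.52052647 0.09763192 0.109872  ] [-11.68452517  -0.08107025  26.85139587]
```

View pics/w6.png

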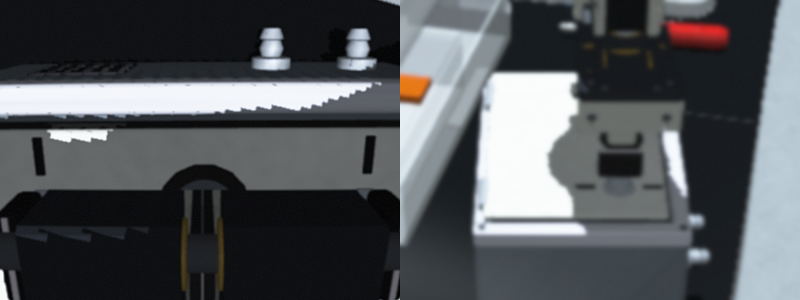

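The panel lies flush in the frame in the side view (right half), with the fingers on the pad at (203,190) in the wrist view (left half). Handing in while pressing.

```bash
python3 -c "
from plant import r
print(r.close_job())"
```

```text
the job is handed in; nothing more can be done
None
```

Both fasteners are turned in line with their index ribs, and the panel was flush on the frame, held down on the pad with about 27 N, when I handed the job in at about 14.5 s; the vial, filter and beaker were not touched.

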